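Discard a glass carton down the waste chute

TASK

Throw out the larger carton of old cover glasses: slide the shutter of the waste chute fully open, push the carton along its ledge and off the end so that it drops into the chute (do not lift it), then slide the shutter fully shut again. Leave the smaller carton on the ledge and the other things on the worktop as they are.

Things in the scene. Friction and masses are not known exactly. Their poses are not given: they have to be found in the camera images.
- station: Fixed waste station of white and bare sheet metal: a roofed ledge with a waste chute at one end. Origin on the worktop (z = 0); x points away from the robot's side (the open front) into its depth, y along the ledge towards the chute, z up. An upright back panel, front face at x = +76 mm, 331 mm high, closes the ledge behind.
- roof_front (a point): Middle of the underside of the roof's metal front rail, (-30, -88, 322) mm in the station's frame, 172 mm above the ledge; axes as the station's. The clear roof covers the ledge from x = -34 to +80, y = -225 to +50 mm and is held only at the back: reach in from the open front, tool tilted some 35 to 50 degrees from vertical.
- chute_mouth (a point): Centre of the chute's opening, (23, 145, 135) mm in the station's frame; axes as the station's. Opening 106 (x) by 122 mm (y), no roof above. Front guard up to 150, back guard up to 170 mm height; floor slopes to the front into a small scoop that ends at x = -75 mm, lip 40 mm high. Rails for the open shutter, 146 mm high, run out to y = +335 mm.
- shutter (a joint): Slide shutter, a steel plate (105 x 124 x 4 mm, top 139 mm above the station's origin, i.e. 11 mm below the ledge) that covers the chute's opening. 0 = fully shut, 0.115 m = fully open; it opens along the station's +y, away from the ledge, needs about 2 N and stays where it is left.
- shutter_tab (a point): Grip centre of the shutter's upright black tab: 14 mm thick along the station's x, 30 mm wide along its y, top 20 mm above this point, plate (with the tab's foot, 3 mm thick) 22 mm below this point. Moves with the shutter; at joint value 0 it lies at (23, 175, 164) mm in the station's frame. Axes as the station's.
- ledge_end (a point): Point on the ledge's flat top at its +y end edge, over which the carton must drop: (23, 84, 150) mm in the station's frame; axes as the station's. The ledge runs from y = -225 to +84 mm, x = -30 (open front edge, no lip) to +76 mm (back panel).
- carton_mid (a point): Centre of the larger carton, the one to discard: closed rectangular white and dark red carton, 34 x 82 x 30 mm (x, y, z), about 0.12 kg, lying on the ledge with its long axis y roughly along the ledge, between the smaller carton and the chute. There is room for closed fingers between the two cartons.
- small_carton_mid (a point): Centre of the smaller carton, which stays: white and yellow, 30 x 66 x 22 mm (x, y, z), on the ledge near the end away from the chute, its long axis y roughly across the ledge.
- tape: Roll of label tape lying flat on the worktop to the right, 59 mm across, 19 mm high; origin at the centre of its underside. Not part of the work.
- tube: Plastic 50 ml tube with screw cap lying on the worktop to the left, 35 x 114 x 35 mm; origin at its underside. Not part of the work.
Mind the look-alikes: they are no part of the job. What is shaped like the part that bears carton_mid but brown is not meant.

How it is judged:
By the outcome, as a careful person would: the job done as asked, in the order asked, and still so for the second after the job is handed in, with the robot touching nothing.
It also fails if it takes over 72 s, if anything falls off the work surface, if the arm or the gripper's body presses on something with over 40 N, if the wrist force passes 120 N, or if a joint passes its speed limit or range.

ROBOT

A 6-joint arm with a two-finger parallel gripper is mounted at the origin on a cart in front of the work surface, level with it; the furniture and walls round the work are solid. World frame = base frame: x ahead of the robot, y to its left, z up, the work surface at z = 0. Lengths are in mm, angles in rad, forces in N, time in s.
With the tool pointing down it reaches from about 275 to 1000 mm from the base axis. Payload 8.4 kg.
Tool frame: the origin (TCP) lies midway between the tips of the shut fingers; the grasp point (between the pads) lies grip_depth behind it (grip_depth is the distance from the TCP to the grasp point, in mm); z points along the fingers, y is the line along which they close (so a half turn about z gives the same grasp; the last joint's range is limited). The gripper opens to 85 mm and grips with 20 to 120 N. Pads are 22 mm wide; open, the fingers measure 114 mm over their backs; the gripper's body (76 mm by 85 mm) begins 54 mm behind the grasp point. The pads swing forward as they close: fully open they stand 13 mm farther back than shut.
Start: joints at [1.256, 0.353, 1.633, -0, 1.155, -0.002], TCP at [192.326, 594.675, 231.281] pointing down, gripper open.
Joint ranges: [-2.63, 2.63], [-0.92, 2.1], [0.06, 2.66], [-1.3, 4.44], [0, 2.69], [-3.02, 3.02]. Speed limits (rad/s): [2.22, 2.22, 2.79, 3.14, 3.14, 3.14].

INTERFACE

Orientations are given as [roll, pitch, yaw] about the fixed x, y, z axes, in that order (R = Rz(yaw) Ry(pitch) Rx(roll)).
In Python, from rig import * gives the robot as it stands.
- The arm moves only by the shell command python3 -m creep 'ROWS' [FORCE]. ROWS is JSON, a list of rows, each an object of numbers: "x", "y", "z": the shift along the tool's x, y, z in mm; "rx", "ry", "rz": the turn, a rotation vector about the tool's x, y, z in rad; "hand": the finger opening in mm, from 0 to 85.4. A call has 1 to 20 rows; each row shifts and turns the commanded pose from where the row before left it, along the tool's axes as they then stand; what a row does not reach is not made up. A row lasts 1/8 s, in which the tool goes at most 62.5 mm and 10.7 degrees, less where a joint would pass 70% of its speed; a pose out of reach is approached as far as the arm can. A call with a gripper value outside its range is refused whole. The fingers move at their own pace and stop on an object; FORCE is the grip in N (left out, the last holds). Time passes only in rows, so rows that do not move let the fingers close. It gives the time, the measured TCP pose, the force, the opening and the grip force at its end, in the units of the state.
- sense(): the state, without advancing time (a new reading comes with each control period).
- grab_frame(name): name is "scene" or "side" or "wrist"; returns the picture (480x640x3 uint8, red, green, blue); there is no depth.
- get_calibration(name): a dict with "K" (3x3 intrinsics, pixels), "k1" (the pictures are not rectified: a ray, as slopes to the right and down, at radius r is drawn at 1 + k1 r^2 times it, then the intrinsics apply), "R" (3x3) and "t" (3): a world point X has camera coordinates R X + t. Camera axes: x right, y down, z forward; pixel columns grow to the right and rows downward; lengths in mm; the calibration is good to about 2 mm. A picture is of the moment at which its call begins: read the wrist's pose just before it. get_calibration takes no time and is no camera call; for the wrist camera it gives the pose at the moment of the call.
- sign_off(): hands the job in; it is judged then, once.
The state is a dict: "clock": time; "qpos": joint angles; "qvel": joint speeds; "joint_efforts": joint torques, N m; "eef_pos": TCP position; "tcp_rot": TCP orientation; "contact_force": force on the tool from outside, world axes, zero at the start; "wrist_torque": the same for the moment, N m; "opening": opening from 0.0 (shut) to 1.0 (fully open); "grasp_force": force on a finger pad.
Only numpy, scipy, OpenCV 4.12 (cv2) and the standard library are available. Lean on these libraries where they do the work, as an engineer would, in place of code of your own. Each camera call takes 0.05 s, during which the arm holds its last target. There are 200 camera calls.

## Working session

There is one attempt and no reset: what is moved stays moved. The work goes in short steps, Python scripts to look and compute and a shell command to move; the robot and the scene stay as the last step left them, time stands still between calls to the robot, and variables do not carry over. Pictures are saved under pics/ and viewed, at most 10 in all, crops included, and the job is handed in when it is done.

```bash
mkdir -p pics; ls; python3 - <<'E'
from rig import *
import cv2,numpy as np
for n in ["scene","side"]:
    c=get_calibration(n); print(n,np.round(c["K"],1).tolist(),c["k1"],np.round(c["R"],3).tolist(),np.round(c["t"],1).tolist())
    cv2.imwrite(f"pics/{n}0.png",grab_frame(n)[:,:,::-1])
print(sense())
E
```

```text
pics
scene [[521.6, 0.0, 323.1], [0.0, 521.6, 238.6], [0.0, 0.0, 1.0]] 0.03354279020373682 [[0.716, -0.699, 0.003], [-0.402, -0.415, -0.816], [0.571, 0.583, -0.578]] [-325.4, 436.9, 1498.7]
side [[608.7, 0.0, 321.8], [0.0, 608.7, 237.7], [0.0, 0.0, 1.0]] 0.0416863719261695 [[0.871, -0.492, -0.001], [-0.213, -0.374, -0.903], [0.444, 0.786, -0.431]] [-415.7, 309.7, 1420.2]
{'clock': 0.1, 'qpos': array([ 1.25562114e+00,  3.53580094e-01,  1.63409239e+00, -1.36575523e-07,
        1.15516556e+00, -2.43732301e-03]), 'qvel': array([ 1.27918066e-03, -1.58283582e-03, -2.17289047e-03, -2.05565487e-03,
       -2.92387186e-04,  8.51239947e-06]), 'joint_efforts': array([-4.47204984e-04, -6.06355405e+01, -3.42816138e+01, -5.63359151e-05,
        3.95262701e-03,  4.05916103e-05]), 'eef_pos': array([192.1778702 , 594.2633114 , 230.62202766]), 'tcp_rot': array([-3.14034726e+00, -2.91054333e-06,  2.82885484e+00]), 'contact_force': array([0.06773049, 0.14889603, 0.51791447]), 'wrist_torque': array([ 0.0009303 ,  0.02352551, -0.04702252]), 'grasp_force': 0.0, 'opening': 0.9982809684734905}
```

View pics/scene0.png

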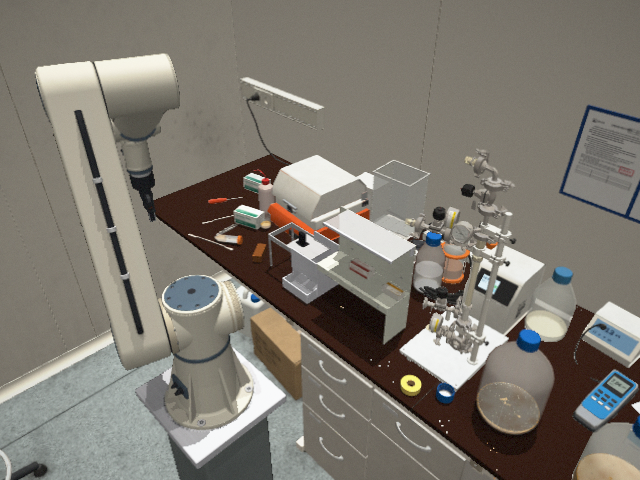

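View pics/side0.png

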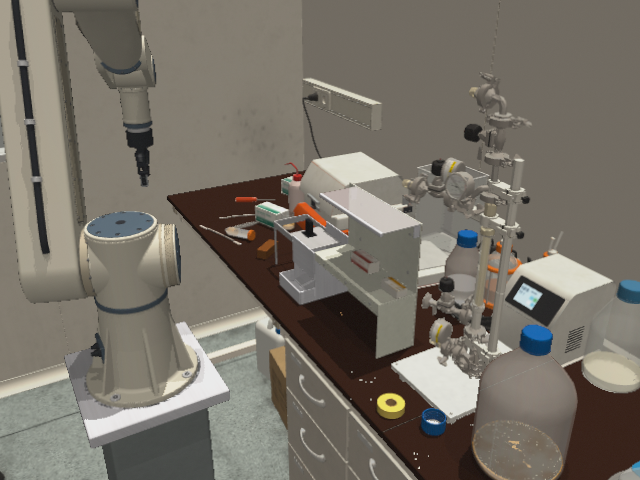

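Scene: the station spans px (270–415, 210–340), with the chute and black tab at (302,238) and two cartons on the ledge at about (360,270). A brown box at (260,252) on the worktop is the look-alike. The side view shows the same: cartons at (365,262) and (395,283), brown box at (266,248), tab at (310,228). I'll enlarge both to confirm.

```bash
python3 - <<'E'
import cv2,numpy as np
a=cv2.imread("pics/scene0.png")[200:350,255:425]; b=cv2.imread("pics/side0.png")[175:370,255:430]
a=cv2.resize(a,None,fx=2.35,fy=2.35,interpolation=cv2.INTER_CUBIC);b=cv2.resize(b,None,fx=2.25,fy=2.25,interpolation=cv2.INTER_CUBIC)
h=max(a.shape[0],b.shape[0]);im=np.zeros((h,a.shape[1]+b.shape[1],3),np.uint8)
im[:a.shape[0],:a.shape[1]]=a;im[:b.shape[0],a.shape[1]:]=b
print(im.shape,a.shape);cv2.imwrite("pics/crop1.png",im)
E
```

```text
(439, 794, 3) (352, 400, 3)
```

View pics/crop1.png

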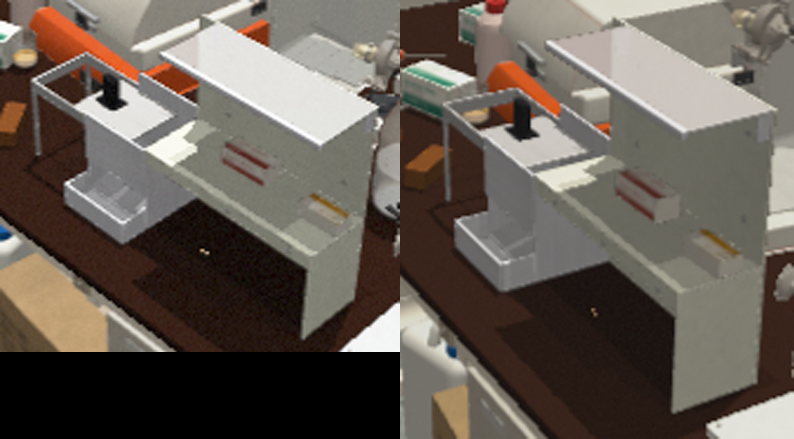

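The dark-red/white carton (scene (360,268), side (364,260)) lies between the yellow one (side (395,286)) and the chute, so it is the target. The brown box at scene (260,252) is the decoy. Next is the station pose from its corners.

```bash
cat > h.py <<'E'
from rig import *
import cv2,numpy as np
from scipy.optimize import least_squares
from scipy.spatial.transform import Rotation as Ro
def proj(c,X):
    p=(np.atleast_2d(X)@np.array(c["R"]).T)+np.array(c["t"]); s=p[:,:2]/p[:,2:]
    s=s*(1+c["k1"]*(s**2).sum(1,keepdims=True)); K=np.array(c["K"]); return s@K[:2,:2].T+K[:2,2]
def ray(c,uv):
    K=np.array(c["K"]); s0=(np.array(uv,float)-K[:2,2])/np.diag(K)[:2]; s=s0.copy()
    for _ in range(10): s=s0/(1+c["k1"]*(s@s))
    R=np.array(c["R"]); return -R.T@np.array(c["t"]), R.T@np.array([*s,1])
def onz(c,uv,z):
    o,d=ray(c,uv); return o+d*(z-o[2])/d[2]
def W(p,X):
    c,s=np.cos(p[2]),np.sin(p[2]); X=np.atleast_2d(np.array(X,float))
    return np.c_[p[0]+c*X[:,0]-s*X[:,1],p[1]+s*X[:,0]+c*X[:,1],X[:,2]]
def S(p,X): 
    c,s=np.cos(p[2]),np.sin(p[2]); d=np.array(X)[:2]-p[:2]; return np.array([c*d[0]+s*d[1],-s*d[0]+c*d[1],X[2]])
E
python3 - <<'E'
from h import *
P=dict(lf=(-30,-225,150),ft=(-30,-225,0),tab=(23,175,184),rc=(-32,335,146),rb=(78,335,146),r1=(-34,50,330),r2=(-34,-225,330))
O={"scene":dict(lf=(383.9,308.9),ft=(383.9,343.8),tab=(301.8,231.9),rc=(269.5,236.6),rb=(291.6,223.4),r1=(324.4,222.1),r2=(392,260.9)),
"side":dict(lf=(377.7,305.2),ft=(375.9,357.7),tab=(309.2,218.6),rc=(275,223),r1=(319.9,194.1),r2=(383,234.6))}
C={n:get_calibration(n) for n in O}
f=lambda p:np.concatenate([(proj(C[n],W(p,[P[k] for k in O[n]]))-np.array(list(O[n].values()))).ravel() for n in O])
for y in (0,-.5,.5):
    r=least_squares(f,[700,100,y],x_scale=[100,100,.3],loss="soft_l1"); print(r.x,r.cost)
p=r.x; print(np.round(f(p).reshape(-1,2),1).tolist())
np.save("p.npy",p)
# red / yellow masks inside ledge box
for n in C:
    im=cv2.imread(f"pics/{n}0.png"); hsv=cv2.cvtColor(im,cv2.COLOR_BGR2HSV)
    for nm,lo,hi in (("red",(0,70,40),(9,255,255)),("red2",(170,70,40),(180,255,255)),("yel",(15,90,90),(30,255,255))):
        m=cv2.inRange(hsv,lo,hi); q=np.zeros_like(m); q[225:310,335:415]=1; ys,xs=np.nonzero(m*q)
        if len(xs)>3: print(n,nm,len(xs),xs.min(),xs.max(),ys.min(),ys.max(),xs.mean(),ys.mean(), np.round(S(p,onz(C[n],(xs.mean(),ys.mean()),180 if nm[0]=='r' else 172))))
def px(n,u,v): return (255+u/2.35,200+v/2.35) if n=="scene" else (255+(u-400)/2.25,175+v/2.25)
for n,u,v,z in [("side",680,218,150),("side",645,220,150),("side",617,190,150),("side",617,170,180),("side",680,195,180),("scene",265,186,150),("scene",222,161,150)]:
    print(n,u,v,np.round(S(p,onz(C[n],px(n,u,v),z))))
s=sense(); print(s["eef_pos"],s["tcp_rot"], S(p,s["eef_pos"]))
E
```

```text
[ 5.29796691e+02 -4.98294648e+00 -6.02644701e-03] 34.415685175026354
[ 5.29796692e+02 -4.98294407e+00 -6.02645079e-03] 34.41568517502953
[ 5.29796691e+02 -4.98294964e+00 -6.02644601e-03] 34.415685175025565
[[3.4, -0.3], [-0.0, -0.1], [7.7, 4.8], [-1.0, -3.6], [-0.2, -2.0], [-1.6, 0.1], [-0.9, 0.7], [1.3, -0.2], [0.7, 1.0], [6.5, 5.7], [-0.6, -2.5], [-0.6, -0.3], [-2.3, -0.3]]
scene red 195 335 414 232 309 373.4974358974359 270.22564102564104 [ 48. -98. 180.]
scene yel 44 340 402 282 306 392.20454545454544 287.70454545454544 [  33. -189.  172.]
side red 135 341 371 229 272 358.3777777777778 256.8814814814815 [ 25. -47. 180.]
side yel 56 388 405 277 287 396.4642857142857 282.10714285714283 [  43. -189.  172.]
side 680 218 [ 59. -94. 150.]
side 645 220 [ 23. -79. 150.]
side 617 190 [ 33.  -2. 150.]
side 617 170 [ 29.  -8. 180.]
side 680 195 [ 58. -95. 180.]
scene 265 186 [ 30. -92. 150.]
scene 222 161 [ 27. -14. 150.]
[192.1778702  594.2633114  230.62202766] [-3.14034726e+00 -2.91054333e-06  2.82885484e+00] [-341.22399296  597.20075007  230.62202766]
```

Residuals put the tab about 7 px from its "shut" place, and there is a dark gap before the plate, so the shutter is already partly open. I'll refit without the tab and compute the approach.

```bash
python3 - <<'E'
from h import *
import rig
print([ (k,getattr(rig,k)) for k in dir(rig) if 'grip' in k.lower() or 'depth' in k.lower()])
P=dict(lf=(-30,-225,150),ft=(-30,-225,0),rc=(-32,335,146),rb=(78,335,146),r1=(-34,50,328),r2=(-34,-225,328))
O={"scene":dict(lf=(383.9,308.9),ft=(383.9,343.8),rc=(269.5,236.6),rb=(291.6,223.4),r1=(324.4,222.1),r2=(392,260.9)),
"side":dict(lf=(377.7,305.2),ft=(375.9,357.7),rc=(275,223),r1=(319.9,194.1),r2=(383,234.6))}
C={n:get_calibration(n) for n in O}
f=lambda p:np.concatenate([(proj(C[n],W(p,[P[k] for k in O[n]]))-np.array(list(O[n].values()))).ravel() for n in O])
p=least_squares(f,[530,0,0],x_scale=[100,100,.3],loss="soft_l1").x; print(p,np.round(f(p).reshape(-1,2),1).tolist()); np.save("p.npy",p)
for n in C:
    im=cv2.imread(f"pics/{n}0.png"); m=(im.max(2)<45).astype(np.uint8); q=np.zeros_like(m)
    if n=="scene": q[226:250,292:312]=1
    else: q[212:242,300:322]=1
    ys,xs=np.nonzero(m*q); print(n,len(xs),xs.min(),xs.max(),ys.min(),ys.max())
    u=xs[ys<ys.min()+3].mean(); t=(u,ys.min()); print(t,S(p,onz(C[n],t,184)),onz(C[n],t,184))
s=sense(); R=Ro.from_euler("xyz",s["tcp_rot"]).as_matrix()
print(R.round(2).tolist())
E
```

```text
[('grip_depth', 18.700000000000003)]
[ 5.30842268e+02 -5.22994676e+00 -8.13686779e-03] [[3.6, -0.4], [0.1, -0.2], [-0.6, -3.8], [0.2, -2.1], [-1.3, 0.5], [-0.7, 1.2], [1.6, -0.2], [1.0, 0.9], [-0.1, -2.6], [-0.2, 0.4], [-2.0, 0.5]]
scene 110 294 307 232 246
(np.float64(300.53333333333336), np.int64(232)) [ 18.26563139 218.1289499  184.        ] [550.88216154 212.74315879 184.        ]
side 127 303 314 219 236
(np.float64(308.0), np.int64(219)) [ 20.14211452 218.96406852 184.        ] [552.76537773 213.56298123 184.        ]
[[-0.95, 0.31, -0.0], [0.31, 0.95, -0.0], [0.0, -0.0, -1.0]]
```

```bash
python3 -m creep '[{"x":-33,"y":-18,"z":-4},{"x":-33,"y":-18,"z":-4},{"x":-33,"y":-18,"z":-4},{"x":-33,"y":-18,"z":-4},{"x":-33,"y":-18,"z":-4},{"x":-33,"y":-18,"z":-4},{"x":-33,"y":-18,"z":-4},{"x":-33,"y":-18,"z":-4},{"x":-33,"y":-18,"z":-4},{"x":-33,"y":-18,"z":-4},{"x":-33,"y":-18,"z":-4},{"x":-33,"y":-18,"z":-4},{"x":-33,"y":-18,"z":-4},{"x":-33,"y":-18,"z":-4},{"rz":-0.1},{"rz":-0.1},{"rz":-0.1},{}]'
python3 - <<'E'
from h import *
s=sense(); print(s["clock"],s["eef_pos"],s["tcp_rot"],s["qpos"].round(2))
c=get_calibration("wrist"); im=grab_frame("wrist"); cv2.imwrite("pics/w1.png",im[:,:,::-1])
p=np.load("p.npy"); print(proj(c,W(p,[(23,218,184),(-30,84,150),(76,84,150),(-32,335,146)])).round())
import pickle; pickle.dump(c,open("w1.pkl","wb"))
E
```

```text
0.1 [192.1778702  594.2633114  230.62202766] [-3.14034726e+00 -2.91054333e-06  2.82885484e+00] [ 1.26  0.35  1.63 -0.    1.16 -0.  ]
[[109. 624.]
 [ 18. 573.]
 [ 65. 614.]
 [183. 559.]]schema error: expected keys x, y, z, rx, ry, rz, hand
```

View pics/w1.png

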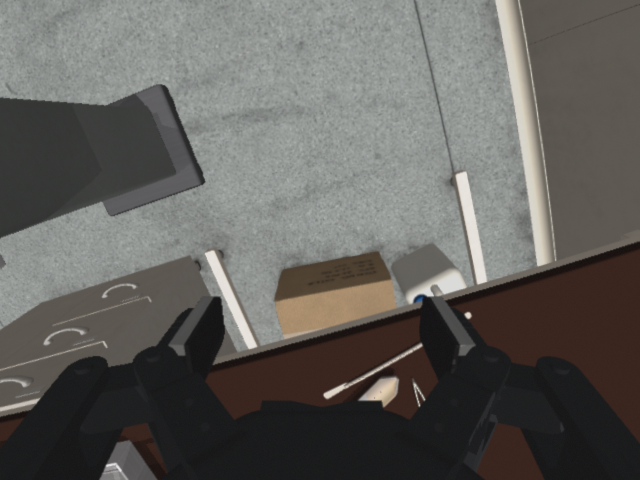

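The wrist picture is of the unmoved arm (the row list was refused): it shows the floor, the fingers at the bottom and the bench edge. I'll retry with valid rows.

```bash
python3 -m creep '[{"x":-33,"y":-18,"z":-4},{"x":-33,"y":-18,"z":-4},{"x":-33,"y":-18,"z":-4},{"x":-33,"y":-18,"z":-4},{"x":-33,"y":-18,"z":-4},{"x":-33,"y":-18,"z":-4},{"x":-33,"y":-18,"z":-4},{"x":-33,"y":-18,"z":-4},{"x":-33,"y":-18,"z":-4},{"x":-33,"y":-18,"z":-4},{"x":-33,"y":-18,"z":-4},{"x":-33,"y":-18,"z":-4},{"x":-33,"y":-18,"z":-4},{"x":-33,"y":-18,"z":-4},{"rz":-0.1},{"rz":-0.1},{"rz":-0.1},{"x":0}]' || python3 -m creep '[{"x":-33,"y":-18,"z":-4,"rx":0,"ry":0,"rz":0,"hand":85}]'
```

```text
clock: 0.28
eef_pos: [217.3, 568.0, 234.6]
tcp_rot: [-3.141, -0.0, 2.831]
contact_force: [-0.0, -0.6, -1.0]
opening: 0.997
grasp_force: 0.0schema error: expected keys x, y, z, rx, ry, rz, hand
```

```bash
python3 -m creep '[{"x":-33,"y":-18,"z":-4,"rx":0,"ry":0,"rz":0,"hand":60},{"x":-33,"y":-18,"z":-4,"rx":0,"ry":0,"rz":0,"hand":60},{"x":-33,"y":-18,"z":-4,"rx":0,"ry":0,"rz":0,"hand":60},{"x":-33,"y":-18,"z":-4,"rx":0,"ry":0,"rz":0,"hand":60},{"x":-33,"y":-18,"z":-4,"rx":0,"ry":0,"rz":0,"hand":60},{"x":-33,"y":-18,"z":-4,"rx":0,"ry":0,"rz":0,"hand":60},{"x":-33,"y":-18,"z":-4,"rx":0,"ry":0,"rz":0,"hand":60},{"x":-33,"y":-18,"z":-4,"rx":0,"ry":0,"rz":0,"hand":60},{"x":-33,"y":-18,"z":-4,"rx":0,"ry":0,"rz":0,"hand":60},{"x":-33,"y":-18,"z":-4,"rx":0,"ry":0,"rz":0,"hand":60},{"x":-33,"y":-18,"z":-4,"rx":0,"ry":0,"rz":0,"hand":60},{"x":-33,"y":-18,"z":-4,"rx":0,"ry":0,"rz":0,"hand":60},{"x":-33,"y":-18,"z":-4,"rx":0,"ry":0,"rz":0,"hand":60},{"x":0,"y":0,"z":0,"rx":0,"ry":0,"rz":-0.1,"hand":60},{"x":0,"y":0,"z":0,"rx":0,"ry":0,"rz":-0.1,"hand":60},{"x":0,"y":0,"z":0,"rx":0,"ry":0,"rz":-0.1,"hand":60},{"x":0,"y":0,"z":0,"rx":0,"ry":0,"rz":0,"hand":60}]' 30
python3 - <<'E'
from h import *
s=sense(); print(s["qpos"].round(2))
c=get_calibration("wrist"); im=grab_frame("wrist"); cv2.imwrite("pics/w2.png",im[:,:,::-1])
p=np.load("p.npy"); print(proj(c,W(p,[(23,218,184),(-30,84,150),(76,84,150),(-32,335,146)])).round())
import pickle; pickle.dump(c,open("w2.pkl","wb"))
E
```

```text
clock: 2.4
eef_pos: [554.2, 212.6, 287.0]
tcp_rot: [-3.141, -0.0, 3.128]
contact_force: [0.1, 0.1, 0.6]
opening: 0.703
grasp_force: 0.0
[ 0.36  0.26  1.64 -0.    1.25 -1.19]
[[322. 238.]
 [158. 164.]
 [175. 282.]
 [465. 159.]]
```

View pics/w2.png

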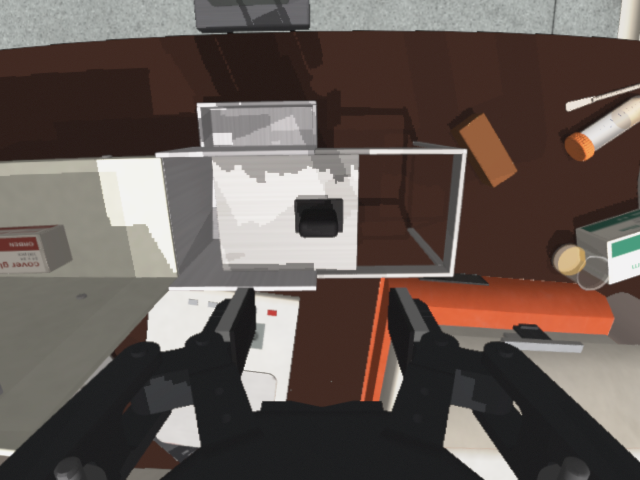

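The wrist view shows the chute and rails (160–466, 150–285), the plate with the tab at about (319,220), the red/white "cover gl…" carton at (30,250), and the brown decoy at (487,150). I'll refine the station pose from this.

```bash
python3 - <<'E'
from h import *
import pickle
c=pickle.load(open("w2.pkl","rb")); p=np.load("p.npy")
print("cam",-np.array(c["R"]).T@c["t"], c["R"].round(2).tolist())
for nm,X in [("tabtop",[(16,203,184),(30,203,184),(30,233,184),(16,233,184)]),("tabbase",[(16,203,145),(30,203,145),(30,233,145),(16,233,145)])]: print(nm,proj(c,W(p,X)).round().tolist())
for nm,uv,z in [("ledge end front",(164,155),150),("ledge end back",(177,277),150),("rail fr",(466,150),146),("rail back",(458,274),146),("plate r",(358,210),139),("plate l",(213,210),139),("foot tl",(295,198),142),("foot br",(343,236),142)]: print(nm,S(p,onz(c,uv,z)).round(1),onz(c,uv,z).round(1))
im=cv2.imread("pics/w2.png"); print(im[190:245:3,319].max(1)); print(im[222,290:350:2].max(1))
print("carton");
for uv,z in [((40,271),150),((68,262),150),((63,227),180),((40,262),180),((38,228),180)]: print(S(p,onz(c,uv,z)).round(1))
E
```

```text
cam [475.72309204 213.1070799  428.55956571] [[0.01, 1.0, -0.0], [0.95, -0.01, 0.3], [0.3, -0.0, -0.95]]
tabtop [[302.0, 229.0], [303.0, 246.0], [342.0, 246.0], [342.0, 229.0]]
tabbase [[305.0, 216.0], [305.0, 231.0], [340.0, 231.0], [340.0, 216.0]]
ledge end front [-36.8  90.1 150. ] [494.8  85.2 150. ]
ledge end back [ 70.9  86.8 150. ] [602.5  81.  150. ]
rail fr [-39.1 335.5 146. ] [494.5 330.6 146. ]
rail back [ 70.9 341.3 146. ] [604.5 335.5 146. ]
plate r [ 12.7 249.1 139. ] [545.5 243.7 139. ]
plate l [ 11.9 122.5 139. ] [543.7 117.1 139. ]
foot tl [  1.2 194.9 142. ] [533.6 189.6 142. ]
foot br [ 35.4 236.2 142. ] [568.1 230.6 142. ]
[239 240 161  68  38  28  26  23  23  22  26  36  46  49  52  43 221 226
 224]
[225 225 218  58  56  30  30  32  33  31  32  31  32  33  32  32  32  32
  32  32  31  32  32  27  58  59  81 226 229 229]
carton
[ 65.8 -45.1 150. ]
[ 56.6 -14.3 150. ]
[ 14.7  13.5 180. ]
[ 44.5 -14.6 180. ]
[ 15.3  -8.5 180. ]
```

Refined station is about 5 mm nearer: tab near world (549, 211), shutter open about 41 mm. Descend and grip across the tab's 30 mm width.

```bash
python3 -c "
import numpy as np;p=np.load('p.npy');p[0]-=5.5;np.save('p.npy',p)"
python3 -m creep '[{"x":5,"y":-1.5,"z":30,"rx":0,"ry":0,"rz":0,"hand":60},{"x":0,"y":0,"z":30,"rx":0,"ry":0,"rz":0,"hand":60},{"x":0,"y":0,"z":30,"rx":0,"ry":0,"rz":0,"hand":60},{"x":0,"y":0,"z":25,"rx":0,"ry":0,"rz":0,"hand":60},{"x":0,"y":0,"z":18,"rx":0,"ry":0,"rz":0,"hand":60},{"x":0,"y":0,"z":0,"rx":0,"ry":0,"rz":0,"hand":60},{"x":0,"y":0,"z":0,"rx":0,"ry":0,"rz":0,"hand":22},{"x":0,"y":0,"z":0,"rx":0,"ry":0,"rz":0,"hand":22},{"x":0,"y":0,"z":0,"rx":0,"ry":0,"rz":0,"hand":22},{"x":0,"y":0,"z":0,"rx":0,"ry":0,"rz":0,"hand":22},{"x":0,"y":0,"z":0,"rx":0,"ry":0,"rz":0,"hand":22}]' 30
```

```text
clock: 3.82
eef_pos: [550.1, 211.5, 155.5]
tcp_rot: [3.141, 0.002, 3.129]
contact_force: [-1.0, -0.9, 6.2]
opening: 0.343
grasp_force: 30.3
```

```bash
python3 -m creep '[{"x":0,"y":10,"z":0,"rx":0,"ry":0,"rz":0,"hand":22},{"x":0,"y":15,"z":0,"rx":0,"ry":0,"rz":0,"hand":22},{"x":0,"y":15,"z":0,"rx":0,"ry":0,"rz":0,"hand":22},{"x":0,"y":15,"z":0,"rx":0,"ry":0,"rz":0,"hand":22},{"x":0,"y":10,"z":0,"rx":0,"ry":0,"rz":0,"hand":22},{"x":0,"y":5,"z":0,"rx":0,"ry":0,"rz":0,"hand":22},{"x":0,"y":0,"z":0,"rx":0,"ry":0,"rz":0,"hand":22},{"x":0,"y":0,"z":0,"rx":0,"ry":0,"rz":0,"hand":22}]'
python3 -m creep '[{"x":0,"y":3,"z":0,"rx":0,"ry":0,"rz":0,"hand":22},{"x":0,"y":0,"z":0,"rx":0,"ry":0,"rz":0,"hand":22}]'
python3 -m creep '[{"x":0,"y":2,"z":0,"rx":0,"ry":0,"rz":0,"hand":22},{"x":0,"y":0,"z":0,"rx":0,"ry":0,"rz":0,"hand":22}]'
```

```text
clock: 4.82
eef_pos: [550.4, 282.0, 155.5]
tcp_rot: [3.14, 0.001, 3.129]
contact_force: [-2.8, 1.2, 7.4]
opening: 0.347
grasp_force: 30.5
clock: 5.08
eef_pos: [550.4, 284.8, 155.5]
tcp_rot: [3.141, 0.001, 3.129]
contact_force: [-3.7, 0.4, 7.2]
opening: 0.346
grasp_force: 30.6
clock: 5.32
eef_pos: [550.4, 286.6, 155.5]
tcp_rot: [3.141, 0.001, 3.129]
contact_force: [-3.5, 0.5, 7.5]
opening: 0.344
grasp_force: 30.6
```

```bash
for i in 1; do python3 -m creep '[{"x":0,"y":2,"z":0,"rx":0,"ry":0,"rz":0,"hand":22},{"x":0,"y":0,"z":0,"rx":0,"ry":0,"rz":0,"hand":22}]'; python3 -m creep '[{"x":0,"y":2,"z":0,"rx":0,"ry":0,"rz":0,"hand":22},{"x":0,"y":0,"z":0,"rx":0,"ry":0,"rz":0,"hand":22}]';python3 -m creep '[{"x":0,"y":1,"z":0,"rx":0,"ry":0,"rz":0,"hand":22},{"x":0,"y":0,"z":0,"rx":0,"ry":0,"rz":0,"hand":22}]'; done
```

```text
clock: 5.58
eef_pos: [550.4, 287.5, 155.5]
tcp_rot: [-3.14, 0.0, 3.129]
contact_force: [-2.5, -7.3, 9.6]
opening: 0.351
grasp_force: 30.8
clock: 5.82
eef_pos: [550.3, 287.6, 155.4]
tcp_rot: [-3.137, -0.0, 3.129]
contact_force: [-3.1, -16.3, 12.9]
opening: 0.346
grasp_force: 31.3
clock: 6.08
eef_pos: [550.3, 287.6, 155.4]
tcp_rot: [-3.136, -0.001, 3.129]
contact_force: [-2.3, -19.4, 13.7]
opening: 0.345
grasp_force: 31.7
```

Hit the stop at y = 287.6 with 19 N back, so the shutter is fully open. Release, lift, retract in front and go to the ledge side.

```bash
python3 -c "
import numpy as np;p=np.load('p.npy');p[1]=-2.2;np.save('p.npy',p)"
python3 -m creep '[{"x":0,"y":-3.5,"z":0,"rx":0,"ry":0,"rz":0,"hand":22},{"x":0,"y":0,"z":0,"rx":0,"ry":0,"rz":0,"hand":58},{"x":0,"y":0,"z":0,"rx":0,"ry":0,"rz":0,"hand":58},{"x":0,"y":0,"z":0,"rx":0,"ry":0,"rz":0,"hand":58},{"x":0,"y":0,"z":-10,"rx":0,"ry":0,"rz":0,"hand":58},{"x":0,"y":0,"z":-25,"rx":0,"ry":0,"rz":0,"hand":58},{"x":0,"y":0,"z":-30,"rx":0,"ry":0,"rz":0,"hand":58},{"x":0,"y":0,"z":-30,"rx":0,"ry":0,"rz":0,"hand":0},{"x":35,"y":0,"z":-30,"rx":0,"ry":0,"rz":0,"hand":0},{"x":35,"y":0,"z":-30,"rx":0,"ry":0,"rz":0,"hand":0},{"x":35,"y":0,"z":0,"rx":0,"ry":0,"rz":0,"hand":0},{"x":35,"y":-30,"z":0,"rx":0,"ry":0,"rz":0,"hand":0},{"x":0,"y":-40,"z":0,"rx":0,"ry":0,"rz":0,"hand":0},{"x":0,"y":-40,"z":0,"rx":0,"ry":0,"rz":0,"hand":0},{"x":0,"y":-40,"z":0,"rx":0,"ry":0,"rz":0,"hand":0},{"x":0,"y":-40,"z":0,"rx":0,"ry":0,"rz":0,"hand":0},{"x":0,"y":-40,"z":0,"rx":0,"ry":0,"rz":0,"hand":0},{"x":0,"y":-40,"z":0,"rx":0,"ry":0,"rz":0,"hand":0},{"x":0,"y":-40,"z":0,"rx":0,"ry":0,"rz":0,"hand":0},{"x":0,"y":-40,"z":0,"rx":0,"ry":0,"rz":0,"hand":0}]'
python3 -m creep '[{"x":0,"y":-40,"z":0,"rx":0,"ry":0,"rz":0,"hand":0},{"x":0,"y":-20,"z":0,"rx":0,"ry":-0.13,"rz":0,"hand":0},{"x":0,"y":0,"z":0,"rx":0,"ry":-0.13,"rz":0,"hand":0},{"x":0,"y":0,"z":0,"rx":0,"ry":-0.13,"rz":0,"hand":0},{"x":0,"y":0,"z":0,"rx":0,"ry":-0.13,"rz":0,"hand":0},{"x":0,"y":0,"z":0,"rx":0,"ry":-0.14,"rz":0,"hand":0},{"x":0,"y":0,"z":0,"rx":0,"ry":-0.14,"rz":0,"hand":0},{"x":0,"y":0,"z":0,"rx":0,"ry":0,"rz":0,"hand":0}]'
python3 - <<'E'
from h import *
s=sense(); print(s["qpos"].round(2))
c=get_calibration("wrist"); im=grab_frame("wrist"); cv2.imwrite("pics/w3.png",im[:,:,::-1])
p=np.load("p.npy"); print("cam",-np.array(c["R"]).T@c["t"]); print(proj(c,W(p,[(-30,-225,150),(-30,84,150),(76,84,150),(76,-225,150)])).round().tolist())
import pickle; pickle.dump(c,open("w3.pkl","wb"))
E
```

```text
clock: 8.57
eef_pos: [405.8, -61.6, 310.1]
tcp_rot: [-3.141, 0.001, 3.129]
contact_force: [1.3, 0.5, -0.3]
opening: -0.002
grasp_force: 0.0
clock: 9.57
eef_pos: [404.1, -118.4, 308.2]
tcp_rot: [3.133, 0.771, 3.126]
contact_force: [0.1, -0.4, -0.1]
opening: 0.0
grasp_force: 0.0
[-0.63 -0.4   2.41  0.78  0.61 -2.72]
cam [ 248.00967381 -117.78730839  355.71133801]
[[205.0, 166.0], [534.0, 165.0], [487.0, 222.0], [231.0, 223.0]]
```

View pics/w3.png

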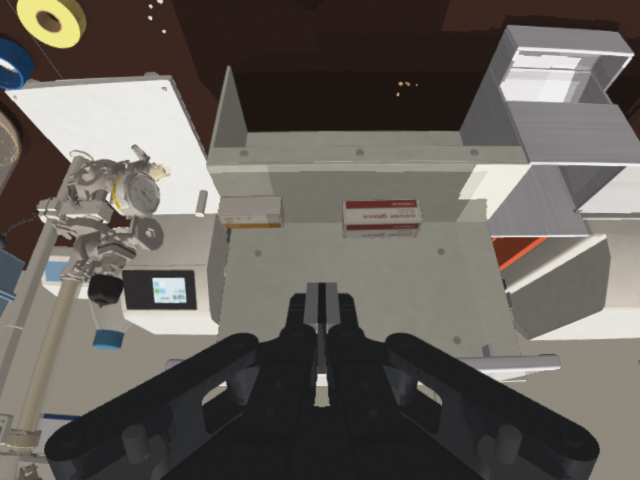

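The view is upside down from the front. The red/white carton is at cols 343–420, rows 199–237; the small yellow/white one is at 220–283, rows 197–228. The gap between them is about 60 px.

```bash
python3 - <<'E'
from h import *
import pickle
c=pickle.load(open("w3.pkl","rb")); p=np.load("p.npy")
im=cv2.imread("pics/w3.png"); cr=cv2.resize(im[180:250,205:435],None,fx=3.4,fy=3.4,interpolation=cv2.INTER_CUBIC); cv2.imwrite("pics/w3c.png",cr)
for nm,uv,z in [("red BL",(344,200),150),("red BR",(419,199),150),("red top back L",(345,238),180),("red top back R",(418,236),180),("red top frontL",(344,224),180),("yel R bottom",(282,198),150),("yel L bottom",(221,198),150),("yel R top back",(281,228),172),("ledge front L",(209,166),150),("ledge front R",(529,162),150),("ledge back L",(233,224),150),("ledge back R",(487,222),150)]: print(nm,S(p,onz(c,uv,z)).round(1))
E
```

```text
red BL [ 28.7 -93.  150. ]
red BR [ 27.3 -12.4 150. ]
red top back L [ 59.2 -91.3 180. ]
red top back R [ 55.5 -10.8 180. ]
red top frontL [ 28.2 -94.2 180. ]
yel R bottom [  24.3 -159.   150. ]
yel L bottom [  23.4 -224.   150. ]
yel R top back [  50.1 -161.7  172. ]
ledge front L [ -29.2 -221.7  150. ]
ledge front R [-34.4  77.  150. ]
ledge back L [  78.7 -223.8  150. ]
ledge back R [ 76.9  83.8 150. ]
```

View pics/w3c.png

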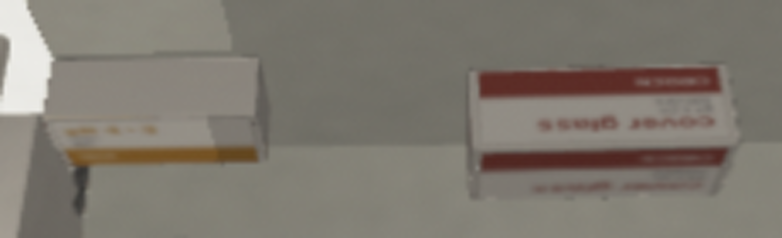

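Carton at station x 28–60, y −93…−12; small one ends at y −160, so a 67 mm gap. Reach in at y ≈ −127, nearly along the tool axis.

```bash
python3 -m creep '[{"x":-2,"y":-8,"z":10,"rx":0,"ry":0,"rz":0,"hand":0},{"x":-2,"y":0,"z":25,"rx":0,"ry":0,"rz":0,"hand":0},{"x":-2,"y":0,"z":25,"rx":0,"ry":0,"rz":0,"hand":0},{"x":-2,"y":0,"z":25,"rx":0,"ry":0,"rz":0,"hand":0},{"x":-2,"y":0,"z":25,"rx":0,"ry":0,"rz":0,"hand":0},{"x":-2,"y":0,"z":25,"rx":0,"ry":0,"rz":0,"hand":0},{"x":-2,"y":0,"z":25,"rx":0,"ry":0,"rz":0,"hand":0},{"x":-2,"y":0,"z":15,"rx":0,"ry":0,"rz":0,"hand":0},{"x":0,"y":0,"z":0,"rx":0,"ry":0,"rz":0,"hand":0}]'
python3 - <<'E'
from h import *
s=sense(); print(s["qpos"].round(2))
p=np.load("p.npy");t=W(p,(49,-127,162))[0]; R=Ro.from_euler("xyz",s["tcp_rot"]).as_matrix(); print(t,R.T@(t-s["eef_pos"]))
E
```

```text
clock: 10.75
eef_pos: [541.4, -119.2, 218.3]
tcp_rot: [3.138, 0.732, 3.122]
contact_force: [0.1, -0.0, -0.1]
opening: -0.003
grasp_force: 0.0
[-0.36  0.04  2.31  1.2   0.25 -3.01]
[ 573.30727507 -129.5944979   162.        ] [13.7390309  -9.94324433 63.26556497]
```

Joint 6 sits at its limit near a wrist singularity. I'll back out in thought first: identify the arm's kinematics from recorded poses and check which tool orientations are reachable at the push line.

```bash
cat > kin.py <<'E'
from h import *
RY=lambda a:Ro.from_euler("y",a); RZ=lambda a:Ro.from_euler("z",a)
def fk(q,k):
    a,h,L1,e,L2,d=k; A=RZ(q[0]); B=A*RY(q[1]); C=B*RY(q[2]); D=C*RZ(q[3])*RY(q[4])
    P=np.array([0,0,h])+A.apply([a,0,0])+B.apply([0,0,L1])+C.apply([e,0,L2])+D.apply([0,0,d])
    return P,(D*RZ(q[5]+np.pi/2)).as_matrix()
E
python3 - <<'E'
from kin import *
s=sense()
D=[([1.25562,.35358,1.63409,0,1.15517,-.00244],[192.2,594.3,230.6]),([.36,.26,1.64,0,1.25,-1.19],[554.2,212.6,287.]),([-.63,-.4,2.41,.78,.61,-2.72],[404.1,-118.4,308.2]),(s["qpos"],s["eef_pos"])]
f=lambda k:np.concatenate([fk(q,k)[0]-P for q,P in D]+[[.01*k[0],.01*k[3]]])
r=least_squares(f,[0,300,500,0,500,200],x_scale=100); print(r.x.round(1),f(r.x).round(1)); np.save("k.npy",r.x); k=r.x
print(fk(s["qpos"],k)[1].round(3).tolist(),Ro.from_euler("xyz",s["tcp_rot"]).as_matrix().round(3).tolist())
E
```

```text
[-10.7 305.3 575.1  63.9 506.6 351. ] [ 1.7  0.3 -0.3  0.8 -3.7 -1.2 -0.6 -0.8  1.8 -0.1  0.4 -0.4 -0.1  0.6]
[[-0.744, 0.017, 0.668], [0.014, 1.0, -0.01], [-0.668, 0.002, -0.744]] [[-0.744, 0.017, 0.668], [0.014, 1.0, -0.01], [-0.668, 0.002, -0.744]]
```

```bash
cat >> kin.py <<'E'
k=np.load("k.npy"); p0=np.load("p.npy")
LO=[-2.63,-.92,.06,-1.3,0,-3.02];HI=[2.63,2.1,2.66,4.44,2.69,3.02]
def Rt(th,psi,flip):  # tool z tilted th toward azimuth psi
    z=np.array([np.sin(th)*np.cos(psi),np.sin(th)*np.sin(psi),-np.cos(th)]); y=np.array([-np.sin(psi),np.cos(psi),0])*(-1 if flip else 1)
    return np.c_[np.cross(y,z),y,z]
def ik(P,R,seeds):
    out=[]
    for s in seeds:
        f=lambda q:np.r_[(fk(q,k)[0]-P)/100,(fk(q,k)[1]-R).ravel()]
        r=least_squares(f,np.clip(s,np.array(LO)+.01,np.array(HI)-.01),bounds=(LO,HI))
        if r.cost<1e-6 and not any(np.allclose(r.x,o,atol=.02) for o in out): out.append(r.x)
    return out
E
python3 - <<'E'
from kin import *
rng=np.random.default_rng(0); seeds=[[a,.2,2.2,b,.5,c] for a in(-.2,) for b in(-.8,.5,1.5,3.1,4) for c in(-2,-.3,1,2.3)]
for th in(.61,.7,.78):
  for flip in(0,1):
    for psi in (-.25,0,.2):
      print(th,flip,psi,end=": ")
      for y in(-127,80):
        s=ik(W(p0,(49,y,162))[0],Rt(th,psi,flip),seeds); print(y,[q.round(2).tolist() for q in s],end=" ")
      print()
E
```

```text
0.61 0 -0.25: -127 [[-0.21, 0.19, 2.22, -0.2, 0.12, -1.34]] 80 [[0.32, 0.21, 2.2, -1.01, 0.37, -0.1]] 
0.61 0 0: -127 [[-0.34, 0.2, 2.21, 0.91, 0.24, -2.75]] 80 [[0.2, 0.18, 2.23, -0.75, 0.17, -0.66]] 
0.61 0 0.2: -127 [] 80 [[0.1, 0.18, 2.24, 0.46, 0.13, -2.11]] 
0.61 1 -0.25: -127 [[-0.21, 0.19, 2.22, -0.2, 0.12, 1.8]] 80 [] 
0.61 1 0: -127 [[-0.34, 0.2, 2.21, 0.91, 0.24, 0.4]] 80 [[0.2, 0.18, 2.23, -0.75, 0.17, 2.48]] 
0.61 1 0.2: -127 [[-0.42, 0.22, 2.17, 1.01, 0.41, 0.07]] 80 [[0.1, 0.18, 2.24, 0.46, 0.13, 1.03]] 
0.7 0 -0.25: -127 [[-0.21, 0.2, 2.28, 3.79, 0.05, 0.95]] 80 [] 
0.7 0 0: -127 [[-0.36, 0.21, 2.27, 1.58, 0.23, 2.86]] 80 [] 
0.7 0 0.2: -127 [[-0.46, 0.24, 2.23, 1.36, 0.42, 2.84]] 80 [[0.09, 0.19, 2.3, 2.08, 0.08, 2.54]] 
0.7 1 -0.25: -127 [[-0.21, 0.2, 2.28, 3.79, 0.05, -2.19]] 80 [] 
0.7 1 0: -127 [[-0.36, 0.21, 2.27, 1.58, 0.23, -0.28]] 80 [] 
0.7 1 0.2: -127 [[-0.46, 0.24, 2.23, 1.36, 0.42, -0.3]] 80 [[0.09, 0.19, 2.3, 2.08, 0.08, -0.6]] 
0.78 0 -0.25: -127 [[-0.2, 0.21, 2.34, 3.32, 0.19, 1.43]] 80 [] 
0.78 0 0: -127 [[-0.38, 0.23, 2.32, 2.06, 0.3, 2.36]] 80 [[0.23, 0.21, 2.34, 3.89, 0.24, 1.0]] 
0.78 0 0.2: -127 [[-0.49, 0.26, 2.27, 1.64, 0.47, 2.53]] 80 [[0.08, 0.2, 2.35, 2.73, 0.2, 1.89]] 
0.78 1 -0.25: -127 [[-0.2, 0.21, 2.34, 3.32, 0.19, -1.71]] 80 [] 
0.78 1 0: -127 [[-0.38, 0.23, 2.32, 2.06, 0.3, -0.78]] 80 [[0.23, 0.21, 2.34, 3.89, 0.24, -2.14]] 
0.78 1 0.2: -127 [[-0.49, 0.26, 2.27, 1.64, 0.47, -0.61]] 80 [[0.08, 0.2, 2.35, 2.73, 0.2, -1.25]]
```

Clear: the tilted reach needs the other wrist branch (q4≈2–3.9). I can get there by backing out, flipping the tool a half turn, tilting through, and flipping back. Check that path by continuous IK.

```bash
python3 - <<'E'
from kin import *
q=np.array([-0.36,0.04,2.31,1.2,0.25,-3.01])
def go(P0,P1,a,b,n=8,lab=""):
    global q
    for i in range(1,n+1):
        t=i/n; P=np.array(P0)+t*(np.array(P1)-P0); th,psi=[a[j]+t*(b[j]-a[j]) for j in (0,1)]
        R=Rt(th,psi,0)@RZ(a[2]+t*(b[2]-a[2])).as_matrix()
        s=ik(P,R,[q])
        if not s: print(lab,i,"FAIL"); return
        dq=np.abs(s[0]-q).max(); q=s[0]
        if i%2==0: print(lab,i,q.round(2),"dq",dq.round(2))
pi=np.pi
A=[470,-126,275]; c=(541.4,-119.2,218.3); T=W(p0,(49,-127,162))[0]; T2=W(p0,(49,-30,162))[0]; E=W(p0,(49,80,162))[0]
go(c,A,(.732,0,0),(.7,0,0),4,"back")
go(A,A,(.7,0,0),(.7,0,pi),8,"flip")
go(A,A,(.7,0,pi),(.85,0,pi),4,"tilt")
go(A,A,(.85,0,pi),(.85,0,0),8,"unflip") if False else go(A,T,(.85,0,pi),(.85,0,pi),6,"inflip")
q0=q.copy(); q[5]+=pi; print(q)
go(T,E,(.85,0,0),(.85,0,0),14,"push")
E
```

```text
back 2 [-0.42 -0.07  2.32  0.9   0.35 -2.76] dq 0.13
back 4 [-0.48 -0.19  2.33  0.72  0.46 -2.61] dq 0.08
flip 2 [-0.48 -0.19  2.33  0.72  0.46 -1.83] dq 0.39
flip 4 [-0.48 -0.19  2.33  0.72  0.46 -1.04] dq 0.39
flip 6 [-0.48 -0.19  2.33  0.72  0.46 -0.26] dq 0.39
flip 8 [-0.48 -0.19  2.33  0.72  0.46  0.53] dq 0.39
tilt 2 [-0.51 -0.19  2.38  0.98  0.43  0.26] dq 0.14
tilt 4 [-0.55 -0.18  2.42  1.27  0.42 -0.06] dq 0.16
inflip 2 [-0.49 -0.03  2.42  1.65  0.36 -0.42] dq 0.2
inflip 4 [-0.44  0.11  2.39  2.03  0.36 -0.78] dq 0.18
inflip 6 [-0.4   0.25  2.36  2.3   0.4  -1.04] dq 0.12
[-0.39638228  0.25202748  2.35543288  2.3025673   0.4004858   2.09920033]
push 2 [-0.31  0.24  2.37  2.46  0.38  2.  ] dq 0.08
push 4 [-0.22  0.23  2.39  2.65  0.36  1.89] dq 0.09
push 6 [-0.13  0.23  2.4   2.85  0.34  1.76] dq 0.1
push 8 [-0.04  0.22  2.4   3.06  0.34  1.63] dq 0.11
push 10 [0.06 0.22 2.4  3.28 0.34 1.48] dq 0.11
push 12 [0.15 0.23 2.4  3.49 0.35 1.35] dq 0.1
push 14 [0.24 0.24 2.38 3.68 0.36 1.22] dq 0.1
```

```bash
python3 -m creep '[{"x":3,"y":-2,"z":-18,"rx":0,"ry":0,"rz":0,"hand":0},{"x":4,"y":-2,"z":-24,"rx":0,"ry":0,"rz":0,"hand":0},{"x":4,"y":-2,"z":-24,"rx":0,"ry":0,"rz":0,"hand":0},{"x":4,"y":-1,"z":-24,"rx":0,"ry":0,"rz":0,"hand":0},{"x":0,"y":0,"z":0,"rx":0,"ry":0,"rz":0.185,"hand":0},{"x":0,"y":0,"z":0,"rx":0,"ry":0,"rz":0.185,"hand":0},{"x":0,"y":0,"z":0,"rx":0,"ry":0,"rz":0.185,"hand":0},{"x":0,"y":0,"z":0,"rx":0,"ry":0,"rz":0.185,"hand":0},{"x":0,"y":0,"z":0,"rx":0,"ry":0,"rz":0.185,"hand":0},{"x":0,"y":0,"z":0,"rx":0,"ry":0,"rz":0.185,"hand":0},{"x":0,"y":0,"z":0,"rx":0,"ry":0,"rz":0.185,"hand":0},{"x":0,"y":0,"z":0,"rx":0,"ry":0,"rz":0.185,"hand":0},{"x":0,"y":0,"z":0,"rx":0,"ry":0,"rz":0.185,"hand":0},{"x":0,"y":0,"z":0,"rx":0,"ry":0,"rz":0.185,"hand":0},{"x":0,"y":0,"z":0,"rx":0,"ry":0,"rz":0.185,"hand":0},{"x":0,"y":0,"z":0,"rx":0,"ry":0,"rz":0.185,"hand":0},{"x":0,"y":0,"z":0,"rx":0,"ry":0,"rz":0.185,"hand":0},{"x":0,"y":0,"z":0,"rx":0,"ry":0,"rz":0.185,"hand":0},{"x":0,"y":0,"z":0,"rx":0,"ry":0,"rz":0.185,"hand":0},{"x":0,"y":0,"z":0,"rx":0,"ry":0,"rz":0.185,"hand":0}]'
python3 -m creep '[{"x":0,"y":0,"z":0,"rx":0,"ry":0,"rz":0.185,"hand":0},{"x":0,"y":0,"z":0,"rx":0,"ry":0.05,"rz":0,"hand":0},{"x":0,"y":0,"z":0,"rx":0,"ry":0.04,"rz":0,"hand":0},{"x":0,"y":0,"z":0,"rx":0,"ry":0.04,"rz":0,"hand":0},{"x":0,"y":0,"z":8,"rx":0,"ry":0,"rz":0,"hand":0},{"x":0,"y":0,"z":8,"rx":0,"ry":0,"rz":0,"hand":0},{"x":0,"y":0,"z":8,"rx":0,"ry":0,"rz":0,"hand":0},{"x":0,"y":0,"z":0,"rx":0,"ry":0,"rz":0,"hand":0}]'
python3 -c "
from rig import *
print(sense()['qpos'].round(2))"
```

```text
clock: 13.25
eef_pos: [468.1, -125.7, 275.4]
tcp_rot: [2.988, -0.719, 0.213]
contact_force: [0.4, -0.5, 0.3]
opening: -0.003
grasp_force: 0.0
clock: 14.25
eef_pos: [486.7, -125.8, 259.5]
tcp_rot: [-3.134, -0.862, -0.027]
contact_force: [0.4, 0.4, -0.2]
opening: -0.0
grasp_force: 0.0
[-0.5  -0.12  2.43  1.48  0.36 -0.23]
```

```bash
python3 -m creep '[{"x":0,"y":0,"z":0,"rx":0,"ry":0,"rz":0.185,"hand":0},{"x":0,"y":0,"z":0,"rx":0,"ry":0,"rz":0.185,"hand":0},{"x":0,"y":0,"z":0,"rx":0,"ry":0,"rz":0.185,"hand":0},{"x":0,"y":0,"z":0,"rx":0,"ry":0,"rz":0.185,"hand":0},{"x":0,"y":0,"z":0,"rx":0,"ry":0,"rz":0.185,"hand":0},{"x":0,"y":0,"z":0,"rx":0,"ry":0,"rz":0.185,"hand":0},{"x":0,"y":0,"z":0,"rx":0,"ry":0,"rz":0.185,"hand":0},{"x":0,"y":0,"z":0,"rx":0,"ry":0,"rz":0.185,"hand":0},{"x":0,"y":0,"z":0,"rx":0,"ry":0,"rz":0.185,"hand":0},{"x":0,"y":0,"z":0,"rx":0,"ry":0,"rz":0.185,"hand":0},{"x":0,"y":0,"z":0,"rx":0,"ry":0,"rz":0.185,"hand":0},{"x":0,"y":0,"z":0,"rx":0,"ry":0,"rz":0.185,"hand":0},{"x":0,"y":0,"z":0,"rx":0,"ry":0,"rz":0.185,"hand":0},{"x":0,"y":0,"z":0,"rx":0,"ry":0,"rz":0.185,"hand":0},{"x":0,"y":0,"z":0,"rx":0,"ry":0,"rz":0.185,"hand":0},{"x":0,"y":0,"z":0,"rx":0,"ry":0,"rz":0.185,"hand":0},{"x":0,"y":0,"z":0,"rx":0,"ry":0,"rz":0.175,"hand":0},{"x":0,"y":0,"z":0,"rx":0,"ry":0,"rz":0,"hand":0}]'
cat > to.py <<'E'
from h import *
import sys
s=sense(); p=np.load("p.npy"); t=W(p,[float(a) for a in sys.argv[1:4]])[0]; R=Ro.from_euler("xyz",s["tcp_rot"]).as_matrix()
print("q",s["qpos"].round(2),"stn",S(p,s["eef_pos"]).round(1),"target",t.round(1),"tool shift",(R.T@(t-s["eef_pos"])).round(1), "stn-y in tool",(R.T@np.array([-np.sin(p[2]),np.cos(p[2]),0])).round(3))
E
python3 to.py 49 -127 162
```

```text
clock: 16.5
eef_pos: [486.6, -126.0, 260.0]
tcp_rot: [-3.139, 0.863, 3.127]
contact_force: [-0.5, -0.7, -0.1]
opening: -0.003
grasp_force: 0.0
q [-0.5  -0.12  2.43  1.48  0.36  2.91] stn [ -37.7 -124.1  260. ] target [ 573.3 -129.6  162. ] tool shift [ 18.   -2.  129.6] stn-y in tool [ 0.004  1.    -0.008]
```

```bash
python3 -m creep '[{"x":6,"y":-2,"z":10,"rx":0,"ry":0,"rz":0,"hand":0},{"x":4,"y":0,"z":15,"rx":0,"ry":0,"rz":0,"hand":0},{"x":2,"y":0,"z":15,"rx":0,"ry":0,"rz":0,"hand":0},{"x":2,"y":0,"z":15,"rx":0,"ry":0,"rz":0,"hand":0},{"x":2,"y":0,"z":15,"rx":0,"ry":0,"rz":0,"hand":0},{"x":2,"y":0,"z":15,"rx":0,"ry":0,"rz":0,"hand":0},{"x":0,"y":0,"z":15,"rx":0,"ry":0,"rz":0,"hand":0},{"x":0,"y":0,"z":15,"rx":0,"ry":0,"rz":0,"hand":0},{"x":0,"y":0,"z":10,"rx":0,"ry":0,"rz":0,"hand":0},{"x":0,"y":0,"z":0,"rx":0,"ry":0,"rz":0,"hand":0}]'; python3 to.py 49 -127 162
```

```text
clock: 17.75
eef_pos: [570.2, -129.5, 164.3]
tcp_rot: [-3.137, 0.862, 3.13]
contact_force: [-0.3, 0.4, -0.1]
opening: 0.003
grasp_force: 0.0
q [-0.39  0.25  2.37  2.38  0.41  2.04] stn [  45.9 -126.9  164.3] target [ 573.3 -129.6  162. ] tool shift [-0.3 -0.1  3.9] stn-y in tool [ 0.002  1.    -0.007]
```

```bash
python3 -m creep '[{"x":0,"y":5,"z":3,"rx":0,"ry":0,"rz":0,"hand":0},{"x":0,"y":8,"z":0,"rx":0,"ry":0,"rz":0,"hand":0},{"x":0,"y":8,"z":0,"rx":0,"ry":0,"rz":0,"hand":0},{"x":0,"y":8,"z":0,"rx":0,"ry":0,"rz":0,"hand":0},{"x":0,"y":8,"z":0,"rx":0,"ry":0,"rz":0,"hand":0},{"x":0,"y":8,"z":0,"rx":0,"ry":0,"rz":0,"hand":0},{"x":0,"y":8,"z":0,"rx":0,"ry":0,"rz":0,"hand":0},{"x":0,"y":8,"z":0,"rx":0,"ry":0,"rz":0,"hand":0},{"x":0,"y":8,"z":0,"rx":0,"ry":0,"rz":0,"hand":0},{"x":0,"y":8,"z":0,"rx":0,"ry":0,"rz":0,"hand":0},{"x":0,"y":0,"z":0,"rx":0,"ry":0,"rz":0,"hand":0}]'; python3 to.py 49 80 162
python3 - <<'E'
from h import *
a=grab_frame("wrist")[:,:,::-1]; b=grab_frame("side")[175:370,255:430,::-1]
b=cv2.resize(b,(323,360)); im=np.zeros((360,800,3),np.uint8); im[:,:477]=cv2.resize(a,(477,360)); im[:,477:]=b; cv2.imwrite("pics/m1.png",im)
E
```

```text
clock: 19.12
eef_pos: [573.4, -52.0, 162.7]
tcp_rot: [-3.139, 0.862, 3.127]
contact_force: [0.4, 0.7, -0.4]
opening: 0.003
grasp_force: 0.0
q [-0.16  0.23  2.41  2.85  0.37  1.75] stn [ 48.5 -49.4 162.7] target [575.   77.4 162. ] tool shift [  0.7 129.4   0. ] stn-y in tool [ 0.004  1.    -0.007]
```

View pics/m1.png

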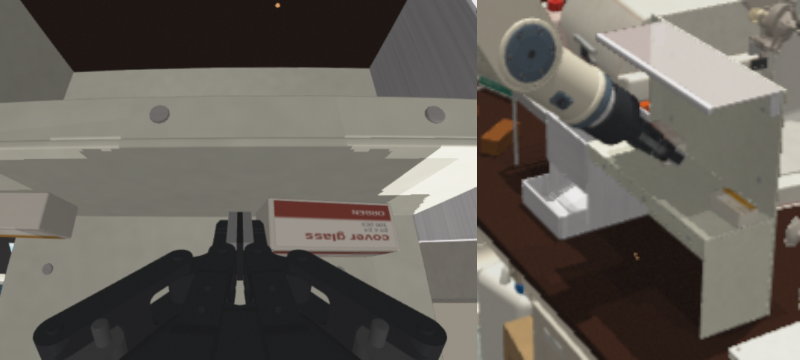

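The wrist view shows the closed fingers (240,235) against the carton's end, carton at (270–393, 198–250) with its leading end veering slightly to the back; small carton untouched at (35,215). I'll move the contact a bit deeper while pushing on.

```bash
python3 -m creep '[{"x":-1.5,"y":6,"z":2,"rx":0,"ry":0,"rz":0,"hand":0},{"x":-1.5,"y":6,"z":2,"rx":0,"ry":0,"rz":0,"hand":0},{"x":-1,"y":8,"z":1,"rx":0,"ry":0,"rz":0,"hand":0},{"x":0,"y":8,"z":0,"rx":0,"ry":0,"rz":0,"hand":0},{"x":0,"y":8,"z":0,"rx":0,"ry":0,"rz":0,"hand":0},{"x":0,"y":8,"z":0,"rx":0,"ry":0,"rz":0,"hand":0},{"x":0,"y":8,"z":0,"rx":0,"ry":0,"rz":0,"hand":0},{"x":0,"y":8,"z":0,"rx":0,"ry":0,"rz":0,"hand":0},{"x":0,"y":0,"z":0,"rx":0,"ry":0,"rz":0,"hand":0}]'; python3 to.py 54 75 162
python3 - <<'E'
from h import *
a=grab_frame("wrist")[:,:,::-1]; b=grab_frame("side")[175:370,255:430,::-1]
b=cv2.resize(b,(323,360)); im=np.zeros((360,800,3),np.uint8); im[:,:477]=cv2.resize(a,(477,360)); im[:,477:]=b; cv2.imwrite("pics/m2.png",im)
E
```

```text
clock: 20.35
eef_pos: [581.1, 7.4, 162.2]
tcp_rot: [-3.14, 0.862, 3.126]
contact_force: [0.0, 0.7, -0.3]
opening: 0.0
grasp_force: 0.0
q [0.03 0.24 2.4  3.25 0.36 1.5 ] stn [ 55.6  10.1 162.2] target [580.   72.4 162. ] tool shift [ 1.6 64.9 -1.6] stn-y in tool [ 0.005  1.    -0.007]
```

View pics/m2.png

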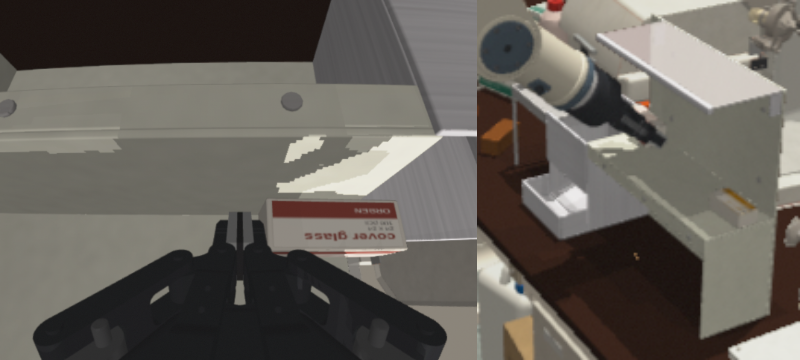

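The carton is nearly straight and half over the end, at (268–405, 200–252). Push it off.

```bash
python3 -m creep '[{"x":0,"y":8,"z":0,"rx":0,"ry":0,"rz":0,"hand":0},{"x":0,"y":8,"z":0,"rx":0,"ry":0,"rz":0,"hand":0},{"x":0,"y":8,"z":0,"rx":0,"ry":0,"rz":0,"hand":0},{"x":0,"y":8,"z":0,"rx":0,"ry":0,"rz":0,"hand":0},{"x":0,"y":8,"z":0,"rx":0,"ry":0,"rz":0,"hand":0},{"x":0,"y":8,"z":0,"rx":0,"ry":0,"rz":0,"hand":0},{"x":0,"y":8,"z":0,"rx":0,"ry":0,"rz":0,"hand":0},{"x":0,"y":8,"z":0,"rx":0,"ry":0,"rz":0,"hand":0},{"x":0,"y":6,"z":0,"rx":0,"ry":0,"rz":0,"hand":0},{"x":0,"y":0,"z":0,"rx":0,"ry":0,"rz":0,"hand":0},{"x":0,"y":0,"z":0,"rx":0,"ry":0,"rz":0,"hand":0},{"x":0,"y":0,"z":0,"rx":0,"ry":0,"rz":0,"hand":0},{"x":0,"y":0,"z":0,"rx":0,"ry":0,"rz":0,"hand":0}]'; python3 to.py 54 75 162
cat > red.py <<'E'
from h import *
import sys
p=np.load("p.npy")
for n in("wrist","scene","side"):
    c=get_calibration(n); im=grab_frame(n)[:,:,::-1]; cv2.imwrite(f"pics/{sys.argv[1]}_{n}.png",im); h=cv2.cvtColor(im,cv2.COLOR_BGR2HSV)
    m=cv2.inRange(h,(0,110,60),(6,255,200))|cv2.inRange(h,(172,110,60),(180,255,200))
    k,l,st,ce=cv2.connectedComponentsWithStats(m)
    for i in range(1,k):
        if st[i,4]>=8: print(n,st[i].tolist(),"stn@120",S(p,onz(c,ce[i],120)).round().tolist(),"@40",S(p,onz(c,ce[i],40)).round().tolist())
E
python3 red.py a
```

```text
clock: 22.08
eef_pos: [582.2, 77.1, 162.0]
tcp_rot: [-3.14, 0.862, 3.125]
contact_force: [-0.8, -0.0, 0.0]
opening: -0.004
grasp_force: 0.0
q [0.24 0.25 2.38 3.7  0.38 1.22] stn [ 56.3  79.7 162. ] target [580.   72.4 162. ] tool shift [ 1.5 -4.7 -1.6] stn-y in tool [ 0.005  1.    -0.008]
scene [266, 178, 4, 6, 13] stn@120 [246.0, 681.0, 120.0] @40 [334.0, 798.0, 40.0]
scene [208, 198, 20, 6, 45] stn@120 [-15.0, 685.0, 120.0] @40 [54.0, 802.0, 40.0]
scene [426, 311, 3, 7, 9] stn@120 [72.0, -306.0, 120.0] @40 [147.0, -261.0, 40.0]
scene [404, 332, 5, 6, 8] stn@120 [-44.0, -318.0, 120.0] @40 [23.0, -274.0, 40.0]
side [287, 162, 16, 19, 85] stn@120 [250.0, 739.0, 120.0] @40 [351.0, 941.0, 40.0]
```

The carton is gone from view and force is zero, so it dropped. Check reach for gripping the tab with the tool still tilted (no roof there).

```bash
python3 - <<'E'
from kin import *
from rig import *
q0=sense()["qpos"]
P0=sense()["eef_pos"]
for th,psi in((.862,-.016),(.95,-.01),(.862,.1),(.862,.2)):
    q=q0.copy()
    way=[P0,W(p0,(-50,80,262))[0],W(p0,(-50,288,262))[0],W(p0,(33,288,158))[0],W(p0,(33,175,158))[0]]
    for a,b in zip(way,way[1:]):
        for t in np.linspace(.1,1,8):
            s=ik(a+t*(b-a),Rt(th,psi,0),[q])
            if not s: print("F",end=" "); continue
            q=s[0]
        print(q.round(2),end=" ")
    print(th,psi)
E
```

```text
F F [ 0.33 -0.06  2.46  4.42  0.28  0.54] F F F F F F F F [ 0.33 -0.06  2.46  4.42  0.28  0.54] F F F F F F F F [ 0.33 -0.06  2.46  4.42  0.28  0.54] F F [0.54 0.28 2.35 4.18 0.49 0.97] 0.862 -0.016
[ 0.4  -0.16  2.53  4.34  0.36  0.64] F F F F F F F [ 0.49 -0.14  2.51  4.44  0.42  0.6 ] F F F F F F [0.81 0.39 2.24 4.38 0.68 0.97] [0.57 0.33 2.39 4.01 0.62 1.17] 0.95 -0.01
F [ 0.23 -0.14  2.48  4.2   0.11  0.59] F F F F F F F F [ 0.23 -0.14  2.48  4.2   0.11  0.59] F F F F F F [0.72 0.33 2.25 4.33 0.49 0.86] [0.46 0.26 2.37 3.86 0.42 1.14] 0.862 0.1
F [ 0.11 -0.14  2.48  2.24  0.09  2.41] F F F F F F F F [ 0.11 -0.14  2.48  2.24  0.09  2.41] F F F F [0.66 0.32 2.27 4.1  0.43 0.97] [0.38 0.26 2.39 3.52 0.38 1.34] 0.862 0.2
```

The known-good way is back along the path I came: return to y ≈ −115, out, flip, and bring the tool upright.

```bash
python3 -m creep '[{"x":3,"y":-15,"z":-4,"rx":0,"ry":0,"rz":0,"hand":0},{"x":0,"y":-22,"z":0,"rx":0,"ry":0,"rz":0,"hand":0},{"x":0,"y":-22,"z":0,"rx":0,"ry":0,"rz":0,"hand":0},{"x":0,"y":-22,"z":0,"rx":0,"ry":0,"rz":0,"hand":0},{"x":0,"y":-22,"z":0,"rx":0,"ry":0,"rz":0,"hand":0},{"x":0,"y":-22,"z":0,"rx":0,"ry":0,"rz":0,"hand":0},{"x":0,"y":-22,"z":0,"rx":0,"ry":0,"rz":0,"hand":0},{"x":0,"y":-22,"z":0,"rx":0,"ry":0,"rz":0,"hand":0},{"x":0,"y":-20,"z":0,"rx":0,"ry":0,"rz":0,"hand":0},{"x":0,"y":0,"z":-10,"rx":0,"ry":0,"rz":0,"hand":0},{"x":0,"y":0,"z":-15,"rx":0,"ry":0,"rz":0,"hand":0},{"x":-2,"y":0,"z":-15,"rx":0,"ry":0,"rz":0,"hand":0},{"x":-2,"y":0,"z":-15,"rx":0,"ry":0,"rz":0,"hand":0},{"x":-2,"y":0,"z":-15,"rx":0,"ry":0,"rz":0,"hand":0},{"x":-2,"y":0,"z":-15,"rx":0,"ry":0,"rz":0,"hand":0},{"x":-4,"y":0,"z":-15,"rx":0,"ry":0,"rz":0,"hand":0},{"x":-6,"y":0,"z":-15,"rx":0,"ry":0,"rz":0,"hand":0},{"x":0,"y":0,"z":-12,"rx":0,"ry":0,"rz":0,"hand":0},{"x":0,"y":0,"z":0,"rx":0,"ry":0,"rz":0,"hand":0}]'; python3 to.py -38 -124 260
```

```text
clock: 24.6
eef_pos: [488.9, -109.5, 259.8]
tcp_rot: [-3.139, 0.864, 3.127]
contact_force: [-0.5, 0.8, -0.6]
opening: 0.002
grasp_force: 0.0
q [-0.44 -0.14  2.44  1.52  0.31  2.91] stn [ -35.6 -107.5  259.8] target [ 486.3 -125.9  260. ] tool shift [  1.3 -16.5  -1.9] stn-y in tool [ 0.004  1.    -0.008]
```

```bash
python3 -m creep '[{"x":0,"y":0,"z":-4,"rx":0,"ry":0,"rz":-0.185,"hand":0},{"x":0,"y":0,"z":0,"rx":0,"ry":0,"rz":-0.185,"hand":0},{"x":0,"y":0,"z":0,"rx":0,"ry":0,"rz":-0.185,"hand":0},{"x":0,"y":0,"z":0,"rx":0,"ry":0,"rz":-0.185,"hand":0},{"x":0,"y":0,"z":0,"rx":0,"ry":0,"rz":-0.185,"hand":0},{"x":0,"y":0,"z":0,"rx":0,"ry":0,"rz":-0.185,"hand":0},{"x":0,"y":0,"z":0,"rx":0,"ry":0,"rz":-0.185,"hand":0},{"x":0,"y":0,"z":0,"rx":0,"ry":0,"rz":-0.185,"hand":0},{"x":0,"y":0,"z":0,"rx":0,"ry":0,"rz":-0.185,"hand":0},{"x":0,"y":0,"z":0,"rx":0,"ry":0,"rz":-0.185,"hand":0},{"x":0,"y":0,"z":0,"rx":0,"ry":0,"rz":-0.185,"hand":0},{"x":0,"y":0,"z":0,"rx":0,"ry":0,"rz":-0.185,"hand":0},{"x":0,"y":0,"z":0,"rx":0,"ry":0,"rz":-0.185,"hand":0},{"x":0,"y":0,"z":0,"rx":0,"ry":0,"rz":-0.185,"hand":0},{"x":0,"y":0,"z":0,"rx":0,"ry":0,"rz":-0.185,"hand":0},{"x":0,"y":0,"z":0,"rx":0,"ry":0,"rz":-0.185,"hand":0},{"x":0,"y":0,"z":0,"rx":0,"ry":0,"rz":-0.18,"hand":0},{"x":0,"y":0,"z":-10,"rx":0,"ry":-0.05,"rz":0,"hand":0},{"x":0,"y":0,"z":-10,"rx":0,"ry":-0.05,"rz":0,"hand":0},{"x":0,"y":0,"z":-10,"rx":0,"ry":-0.05,"rz":0,"hand":0}]'
python3 -m creep '[{"x":0,"y":0,"z":-15,"rx":0,"ry":-0.08,"rz":0,"hand":0},{"x":0,"y":0,"z":-15,"rx":0,"ry":-0.08,"rz":0,"hand":0},{"x":0,"y":0,"z":-15,"rx":0,"ry":-0.08,"rz":0,"hand":0},{"x":0,"y":0,"z":-10,"rx":0,"ry":-0.1,"rz":0,"hand":0},{"x":0,"y":0,"z":0,"rx":0,"ry":-0.12,"rz":0,"hand":0},{"x":0,"y":0,"z":0,"rx":0,"ry":-0.12,"rz":0,"hand":0},{"x":0,"y":0,"z":0,"rx":0,"ry":-0.13,"rz":0,"hand":0},{"x":0,"y":0,"z":0,"rx":0,"ry":0,"rz":0,"hand":0}]'; python3 to.py -120 -50 300
```

```text
clock: 27.1
eef_pos: [466.8, -107.3, 279.4]
tcp_rot: [-3.136, -0.727, -0.018]
contact_force: [0.6, 0.8, -0.0]
opening: -0.004
grasp_force: 0.0
clock: 28.1
eef_pos: [437.0, -106.3, 323.5]
tcp_rot: [-3.135, -0.018, -0.011]
contact_force: [-0.2, 0.7, 0.5]
opening: -0.003
grasp_force: 0.0
q [-0.25 -0.02  1.88  0.01  1.27  1.33] stn [ -87.5 -104.8  323.5] target [404.9 -51.2 300. ] tool shift [-33.  -54.5  23.3] stn-y in tool [-0.003 -1.     0.007]
```

```bash
python3 -m creep '[{"x":0,"y":0,"z":0,"rx":0,"ry":0,"rz":-0.185,"hand":0},{"x":0,"y":0,"z":0,"rx":0,"ry":0,"rz":-0.185,"hand":0},{"x":0,"y":0,"z":0,"rx":0,"ry":0,"rz":-0.185,"hand":0},{"x":0,"y":0,"z":0,"rx":0,"ry":0,"rz":-0.185,"hand":0},{"x":0,"y":0,"z":0,"rx":0,"ry":0,"rz":-0.185,"hand":0},{"x":0,"y":0,"z":0,"rx":0,"ry":0,"rz":-0.185,"hand":0},{"x":0,"y":0,"z":0,"rx":0,"ry":0,"rz":-0.185,"hand":0},{"x":0,"y":0,"z":0,"rx":0,"ry":0,"rz":-0.185,"hand":0},{"x":0,"y":0,"z":0,"rx":0,"ry":0,"rz":-0.185,"hand":0},{"x":0,"y":0,"z":0,"rx":0,"ry":0,"rz":-0.185,"hand":0},{"x":0,"y":0,"z":0,"rx":0,"ry":0,"rz":-0.185,"hand":0},{"x":0,"y":0,"z":0,"rx":0,"ry":0,"rz":-0.185,"hand":0},{"x":0,"y":0,"z":0,"rx":0,"ry":0,"rz":-0.185,"hand":0},{"x":0,"y":0,"z":0,"rx":0,"ry":0,"rz":-0.185,"hand":0},{"x":0,"y":0,"z":0,"rx":0,"ry":0,"rz":-0.185,"hand":0},{"x":0,"y":0,"z":0,"rx":0,"ry":0,"rz":-0.185,"hand":0},{"x":0,"y":0,"z":0,"rx":0,"ry":0.015,"rz":-0.175,"hand":0},{"x":0,"y":30,"z":0,"rx":0,"ry":0,"rz":0,"hand":0},{"x":0,"y":40,"z":0,"rx":0,"ry":0,"rz":0,"hand":0},{"x":0,"y":40,"z":0,"rx":0,"ry":0,"rz":0,"hand":0}]'
python3 -m creep '[{"x":0,"y":40,"z":0,"rx":0,"ry":0,"rz":0,"hand":58},{"x":0,"y":40,"z":0,"rx":0,"ry":0,"rz":0,"hand":58},{"x":0,"y":40,"z":0,"rx":0,"ry":0,"rz":0,"hand":58},{"x":0,"y":40,"z":0,"rx":0,"ry":0,"rz":0,"hand":58},{"x":-20,"y":40,"z":0,"rx":0,"ry":0,"rz":0,"hand":58},{"x":-30,"y":40,"z":5,"rx":0,"ry":0,"rz":0,"hand":58},{"x":-30,"y":34,"z":10,"rx":0,"ry":0,"rz":0,"hand":58},{"x":-30,"y":10,"z":10,"rx":0,"ry":0,"rz":0,"hand":58},{"x":0,"y":0,"z":0,"rx":0,"ry":0,"rz":0,"hand":58}]'; python3 to.py 23 290 155; python3 red.py b
```

```text
clock: 30.6
eef_pos: [436.8, 4.1, 324.6]
tcp_rot: [3.134, 0.006, 3.121]
contact_force: [-0.4, -0.6, -0.4]
opening: 0.001
grasp_force: 0.0
clock: 31.72
eef_pos: [553.6, 284.8, 300.1]
tcp_rot: [3.135, 0.002, 3.122]
contact_force: [-0.1, -1.4, -0.6]
opening: 0.679
grasp_force: 0.0
q [ 0.47  0.29  1.57  0.01  1.28 -1.08] stn [ 26.  287.2 300.1] target [550.7 287.6 155. ] tool shift [  3.4   1.8 145.1] stn-y in tool [0.011 1.    0.007]
wrist [453, 107, 3, 6, 8] stn@120 [-67.0, 408.0, 120.0] @40 [-71.0, 439.0, 40.0]
wrist [456, 182, 6, 5, 8] stn@120 [1.0, 419.0, 120.0] @40 [14.0, 452.0, 40.0]
wrist [378, 194, 5, 4, 8] stn@120 [11.0, 344.0, 120.0] @40 [27.0, 358.0, 40.0]
wrist [328, 273, 9, 1, 9] stn@120 [91.0, 298.0, 120.0] @40 [127.0, 301.0, 40.0]
wrist [393, 286, 14, 6, 16] stn@120 [109.0, 369.0, 120.0] @40 [149.0, 390.0, 40.0]
wrist [386, 299, 1, 14, 14] stn@120 [130.0, 355.0, 120.0] @40 [176.0, 372.0, 40.0]
wrist [215, 306, 4, 5, 14] stn@120 [131.0, 174.0, 120.0] @40 [177.0, 146.0, 40.0]
wrist [448, 318, 10, 2, 10] stn@120 [147.0, 429.0, 120.0] @40 [197.0, 465.0, 40.0]
wrist [622, 351, 18, 31, 339] stn@120 [221.0, 666.0, 120.0] @40 [290.0, 760.0, 40.0]
wrist [313, 405, 8, 3, 8] stn@120 [266.0, 279.0, 120.0] @40 [345.0, 277.0, 40.0]
scene [253, 167, 16, 13, 43] stn@120 [271.0, 756.0, 120.0] @40 [360.0, 878.0, 40.0]
scene [262, 180, 8, 5, 27] stn@120 [227.0, 673.0, 120.0] @40 [314.0, 789.0, 40.0]
scene [208, 200, 17, 5, 42] stn@120 [-19.0, 686.0, 120.0] @40 [50.0, 803.0, 40.0]
side [293, 168, 10, 13, 61] stn@120 [241.0, 715.0, 120.0] @40 [340.0, 915.0, 40.0]
side [236, 197, 17, 5, 41] stn@120 [-18.0, 610.0, 120.0] @40 [54.0, 798.0, 40.0]
side [244, 200, 6, 3, 10] stn@120 [-18.0, 578.0, 120.0] @40 [54.0, 764.0, 40.0]
```

Last picture: chute interior and ledge before shutting.

```bash
python3 - <<'E'
import cv2,numpy as np
a=cv2.imread("pics/b_wrist.png")[80:300,40:360]; b=cv2.imread("pics/b_scene.png")[205:345,255:425]
im=np.zeros((330,800,3),np.uint8); im[:,:480]=cv2.resize(a,(480,330)); b=cv2.resize(b,(320,264)); im[:264,480:]=b; cv2.imwrite("pics/m3.png",im)
E
```

```text
(no output)
```

View pics/m3.png

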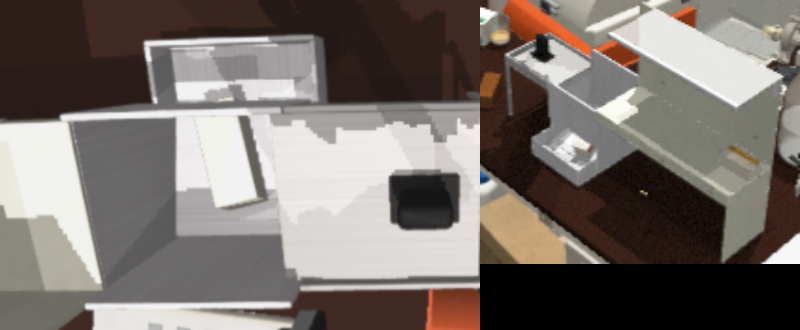

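The carton (white underside up, at (230,165) in the composite) lies low on the chute floor toward the scoop, and the small carton is still on the ledge. The plate is clear to close.

```bash
python3 -m creep '[{"x":3,"y":2,"z":30,"rx":0,"ry":0,"rz":0,"hand":58},{"x":0,"y":0,"z":35,"rx":0,"ry":0,"rz":0,"hand":58},{"x":0,"y":0,"z":35,"rx":0,"ry":0,"rz":0,"hand":58},{"x":0,"y":0,"z":25,"rx":0,"ry":0,"rz":0,"hand":58},{"x":0,"y":0,"z":19,"rx":0,"ry":0,"rz":0,"hand":58},{"x":0,"y":0,"z":0,"rx":0,"ry":0,"rz":0,"hand":22},{"x":0,"y":0,"z":0,"rx":0,"ry":0,"rz":0,"hand":22},{"x":0,"y":0,"z":0,"rx":0,"ry":0,"rz":0,"hand":22},{"x":0,"y":0,"z":0,"rx":0,"ry":0,"rz":0,"hand":22},{"x":0,"y":0,"z":0,"rx":0,"ry":0,"rz":0,"hand":22}]' 30; python3 to.py 23 177 155
```

```text
clock: 33.12
eef_pos: [551.5, 286.8, 158.7]
tcp_rot: [3.136, 0.004, 3.121]
contact_force: [-4.0, -0.8, 7.1]
opening: 0.347
grasp_force: 33.5
q [ 0.48  0.42  1.71  0.    1.01 -1.08] stn [ 23.8 289.2 158.7] target [549.8 174.6 155. ] tool shift [  -0.6 -112.2    3.2] stn-y in tool [0.013 1.    0.005]
```

```bash
python3 -m creep '[{"x":0,"y":-8,"z":0,"rx":0,"ry":0,"rz":0,"hand":22},{"x":0,"y":-14,"z":0,"rx":0,"ry":0,"rz":0,"hand":22},{"x":0,"y":-14,"z":0,"rx":0,"ry":0,"rz":0,"hand":22},{"x":0,"y":-14,"z":0,"rx":0,"ry":0,"rz":0,"hand":22},{"x":0,"y":-14,"z":0,"rx":0,"ry":0,"rz":0,"hand":22},{"x":0,"y":-14,"z":0,"rx":0,"ry":0,"rz":0,"hand":22},{"x":0,"y":-14,"z":0,"rx":0,"ry":0,"rz":0,"hand":22},{"x":0,"y":-12,"z":0,"rx":0,"ry":0,"rz":0,"hand":22},{"x":0,"y":-5,"z":0,"rx":0,"ry":0,"rz":0,"hand":22},{"x":0,"y":0,"z":0,"rx":0,"ry":0,"rz":0,"hand":22}]'
python3 -m creep '[{"x":0,"y":-3,"z":0,"rx":0,"ry":0,"rz":0,"hand":22},{"x":0,"y":0,"z":0,"rx":0,"ry":0,"rz":0,"hand":22}]'
python3 -m creep '[{"x":0,"y":-2,"z":0,"rx":0,"ry":0,"rz":0,"hand":22},{"x":0,"y":0,"z":0,"rx":0,"ry":0,"rz":0,"hand":22}]'
```

```text
clock: 34.38
eef_pos: [551.0, 177.3, 158.7]
tcp_rot: [3.136, 0.008, 3.12]
contact_force: [1.7, -1.4, 6.3]
opening: 0.345
grasp_force: 33.6
clock: 34.62
eef_pos: [551.1, 174.8, 158.7]
tcp_rot: [3.136, 0.008, 3.12]
contact_force: [2.1, -0.3, 5.9]
opening: 0.345
grasp_force: 33.6
clock: 34.88
eef_pos: [551.0, 173.0, 158.7]
tcp_rot: [3.136, 0.008, 3.121]
contact_force: [2.6, 0.1, 4.9]
opening: 0.344
grasp_force: 33.6
```

```bash
python3 -m creep '[{"x":0,"y":-2,"z":0,"rx":0,"ry":0,"rz":0,"hand":22},{"x":0,"y":0,"z":0,"rx":0,"ry":0,"rz":0,"hand":22}]'
python3 -m creep '[{"x":0,"y":-2,"z":0,"rx":0,"ry":0,"rz":0,"hand":22},{"x":0,"y":0,"z":0,"rx":0,"ry":0,"rz":0,"hand":22}]'
```

```text
clock: 35.12
eef_pos: [551.0, 172.4, 158.8]
tcp_rot: [3.133, 0.009, 3.12]
contact_force: [2.7, 8.2, 4.6]
opening: 0.347
grasp_force: 33.7
clock: 35.38
eef_pos: [551.1, 172.3, 158.8]
tcp_rot: [3.13, 0.009, 3.12]
contact_force: [1.7, 18.6, 2.0]
opening: 0.341
grasp_force: 34.3
```

At the stop (y 172.3, 18.6 N, 115 mm travel). Ease, release and lift clear.

```bash
python3 -m creep '[{"x":0,"y":2,"z":0,"rx":0,"ry":0,"rz":0,"hand":22},{"x":0,"y":0,"z":0,"rx":0,"ry":0,"rz":0,"hand":50},{"x":0,"y":0,"z":0,"rx":0,"ry":0,"rz":0,"hand":58},{"x":0,"y":0,"z":0,"rx":0,"ry":0,"rz":0,"hand":58},{"x":0,"y":1.5,"z":-10,"rx":0,"ry":0,"rz":0,"hand":58},{"x":0,"y":0,"z":-25,"rx":0,"ry":0,"rz":0,"hand":58},{"x":0,"y":0,"z":-35,"rx":0,"ry":0,"rz":0,"hand":58},{"x":0,"y":0,"z":-35,"rx":0,"ry":0,"rz":0,"hand":58},{"x":0,"y":40,"z":-24,"rx":0,"ry":0,"rz":0,"hand":58},{"x":4,"y":0,"z":0,"rx":0,"ry":0,"rz":0,"hand":58},{"x":0,"y":0,"z":0,"rx":0,"ry":0,"rz":0,"hand":58}]'
python3 - <<'E'
from h import *
p=np.load("p.npy"); c=get_calibration("wrist"); im=grab_frame("wrist")[:,:,::-1]; cv2.imwrite("pics/f.png",im)
g=im.max(2)
# dark tab + foot blob
m=(g<70).astype(np.uint8); m[290:]=0; k,l,st,ce=cv2.connectedComponentsWithStats(m)
e=proj(c,W(p,[(23,175,142),(16,160,184),(30,190,184),(5,84,139),(5,207,139)])); print("expected",e.round().tolist())
for i in range(1,k):
    x,y,w,h,a=st[i]
    if abs(ce[i][0]-e[0][0])<60 and abs(ce[i][1]-e[0][1])<50 and a>100: print("blob",st[i].tolist(),"foot y",[S(p,onz(c,(u,y+2),142))[1].round(1) for u in(x,x+w)])
r=int(e[4][1]); print("brightness along plate row",r,[(int(u),int(g[r,u])) for u in range(max(0,int(e[3][0])-20),min(640,int(e[4][0])+24),4)])
E
```

```text
clock: 36.75
eef_pos: [544.7, 211.4, 286.4]
tcp_rot: [3.137, 0.003, 3.121]
contact_force: [-0.3, 0.1, -0.5]
opening: 0.68
grasp_force: 0.0
expected [[277.0, 227.0], [250.0, 234.0], [291.0, 251.0], [173.0, 208.0], [314.0, 206.0]]
blob [252, 210, 49, 39, 1700] foot y [np.float64(153.9), np.float64(196.1)]
brightness along plate row 205 [(153, 243), (157, 243), (161, 243), (165, 242), (169, 107), (173, 128), (177, 222), (181, 222), (185, 223), (189, 224), (193, 224), (197, 220), (201, 202), (205, 221), (209, 222), (213, 222), (217, 223), (221, 223), (225, 224), (229, 239), (233, 239), (237, 239), (241, 239), (245, 239), (249, 239), (253, 239), (257, 240), (261, 239), (265, 239), (269, 240), (273, 237), (277, 179), (281, 179), (285, 239), (289, 239), (293, 227), (297, 226), (301, 225), (305, 225), (309, 225), (313, 224), (317, 106), (321, 38), (325, 37), (329, 37), (333, 37)]
```

The tab foot is centred at y = 175 and the plate fills the opening from edge to edge, so the shutter is shut. Hand in.

```bash
python3 -c "
from rig import *
print(sign_off())"
```

```text
the job is handed in; nothing more can be done
None
```

The larger carton is in the waste chute and the shutter is fully shut again; the smaller carton was still on the ledge in the last picture, and the job is handed in at about 37 s of the 72 s allowed.

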